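# Stage a graphite block and hold the annealer lid

## Task

Get the small blue annealing chest ready for loading: with its lid still shut, set the dark graphite block that lies on the bare table flat on the narrow brass crest of the loading rest, centred and with its longer side along the crest, and let it go. Then raise the chest's lid by its black bar to 50 degrees from shut (the red tab on the quadrant) and keep holding it there: the lid falls shut by itself, so finish with the gripper still holding it. Do not disturb the teal and violet jars.

Things in the scene. Friction and masses are not known exactly. Their poses are not given: they have to be found in the camera images.
- block: Dark grey graphite block, 52 (x) x 60 (y) x 24 (z) mm, 0.09 to 0.18 kg, lying flat and loose on the table. Origin: centre of its underside; y runs along the longer (60 mm) side, z up.
- rest: Loading rest, fixed: dark steel foot 100 (x) x 110 (y) x 8 mm, a 10 mm thick upright web, and on it a level brass crest 30 mm wide (x), 80 mm long (y), 10 mm thick, its top 60 mm above the table. Origin: centre of the underside; y runs along the crest. It is beside the block; either may be the one nearer the chest.
- rest_top (a point): Centre of the brass crest's top face, 60 mm above the table; axes as rest.
- chest: Small blue annealing chest, fixed, 180 (x) x 220 (y) mm, rim 112 mm high, open at the top under its lid. Origin: centre of the underside; its front (knob, lamp, red switch) faces its -x, z up. On its right flank (-y), 9 mm out, a thin steel quadrant of 100 mm radius about the hinge, up to 215 mm above the table, red tab at 50 degrees.
- lid (a joint): Lid angle in rad: 0 shut, grows as the lid's front rises, stop at 1.35; 50 degrees is 0.873. Aluminium lid, 10 mm thick, 0.3 to 0.55 kg, no spring or catch, damped a little: it falls shut from any angle when let go (about 1.5 to 3 N at the bar holds it).
- lid_hinge (a point): Middle of the hinge axis at the chest's far (+x) rim, 96 mm behind the chest's centre and 113 mm above the table. The axis runs along the chest's y.
- lid_bar (a point): Middle of the lid's black round bar, 14 mm thick, 124 mm long along the chest's y, on two 10 mm arms 55 mm to either side. Its axis is 236 mm in front of the hinge axis and, shut, 6 mm above it (119 mm above the table). 40 mm free gap between bar and lid edge; free below. It moves on an arc about the hinge axis and turns with the lid.
- jar_teal: Bystander: jar with teal frit and white lid, 50 mm diameter, 49 high, loose. Origin: centre of the underside.
- jar_violet: Bystander: jar with violet frit and white lid, 50 mm diameter, 49 high, loose. Origin: centre of the underside.
Mind the look-alikes: they are no part of the job. There is more than one size of the block; the one meant has the size given above.

How it is judged:
On the way, in this order (a step that is already met when the one before it is completed fails the run):
1. the block lies on the rest's crest, released, while the lid is still shut (z of block in the frame of rest_top between -0.003 and 0.004 m and x of block in the frame of rest_top between -0.01 and 0.01 m and y of block in the frame of rest_top between -0.016 and 0.016 m and angle between the y axis of block and the y axis of rest, either way round below 0.21 rad and angle between block's own z axis and vertical below 0.08 rad and contact force between block and rest above 0.3 N and contact force between block and the fingers below 0.1 N and linear speed of block below 0.02 m/s and value of joint lid below 0.06 rad), for 0.2 s.
2. the gripper holds the lid at 50 degrees (value of joint lid between 0.785 and 0.96 rad and velocity of joint lid between -0.08 and 0.08 rad/s and contact force between the fingers and chest above 0.5 N), for 0.5 s.
At the end, for the whole second after the job is handed in: The fingers hold the lid (over 0.5 N) still at 50 degrees, within 5, nothing loose against the chest; the block lies level, at rest and untouched on the crest, within 10 mm of its middle across and 16 mm along it, longer side within 12 degrees of the crest (all of step 2 and z of block in the frame of rest_top between -0.003 and 0.004 m and x of block in the frame of rest_top between -0.01 and 0.01 m and y of block in the frame of rest_top between -0.016 and 0.016 m and angle between the y axis of block and the y axis of rest, either way round below 0.21 rad and angle between block's own z axis and vertical below 0.08 rad and contact force between block and rest above 0.3 N and contact force between block and the fingers below 0.1 N and linear speed of block below 0.02 m/s and contact force between chest and block below 0.1 N and contact force between chest and jar_teal below 0.1 N and contact force between chest and jar_violet below 0.1 N); the arm keeps its last pose, push and grip.
It fails at once if the teal jar is shifted by more than 20 mm (distance of jar_teal from where it was at the start of the episode above 0.02 m).
It fails at once if the violet jar is shifted by more than 20 mm (distance of jar_violet from where it was at the start of the episode above 0.02 m).
It also fails if it takes over 48 s, if anything falls off the work surface, if the arm or the gripper's body presses on something with over 40 N, if the wrist force passes 120 N, or if a joint passes its speed limit or range.

## Robot

A 6-joint arm with a two-finger parallel gripper is mounted at the origin on the work surface; the furniture and walls round the work are solid. World frame = base frame: x ahead of the robot, y to its left, z up, the work surface at z = 0. Lengths are in m, angles in rad, forces in N, time in s.
With the tool pointing down it reaches from about 0.3 to 0.775 m from the base axis. Payload 14.6 kg.
Tool frame: the origin (TCP) lies at the very end of the fingers, on their centre line; the grasp point (between the pads) lies 19 mm behind it; z points along the fingers, y is the line along which they close (so a half turn about z gives the same grasp; the last joint's range is limited). The gripper opens to 94 mm and grips with 3 to 60 N. Pads are 16 mm wide; open, the fingers measure 119 mm over their backs; the gripper's body (75 mm by 177 mm) begins 78 mm behind the grasp point.
Start: joints at [-1.282, 0.3, 1.521, -0, 1.321, -0.067], TCP at [0.192, -0.516, 0.185] pointing down, gripper open.
Joint ranges: [-3.03, 3.03], [-0.79, 2.21], [0.23, 2.52], [-1.04, 4.18], [0, 3.07], [-2.55, 2.55]. Speed limits (rad/s): [2.22, 2.22, 2.57, 3.14, 3.14, 3.14].

## Interface

Orientations are given as a unit quaternion [x, y, z, w].
In Python, from plant import bot, imaging, job gives the robot as it stands. The module is installed in compiled form; this text tells all that it offers.
- The arm moves only by the tool carry_out, never from a script. Its argument "targets" is a list of rows, each a list of 3 entries, a list of its own where there are three numbers: the closure, from 0 (fully open) to 1 (shut), then the shift along the tool's x, y, z in cm, then the turn, a rotation vector about the tool's x, y, z in degrees. In form: [[fingers, [x, y, z], [wx, wy, wz]], ...]. A call has 1 to 12 rows; each row shifts and turns the commanded pose from where the row before left it, along the tool's axes as they then stand; what a row does not reach is not made up. A row lasts 1/12 s, in which the tool goes at most 41.7 mm and 7.16 degrees, less where a joint would pass 70% of its speed; a pose out of reach is approached as far as the arm can. A call with a gripper value outside its range is refused whole. The fingers move at their own pace and stop on an object; the grip force is fixed at half the most. Time passes only in rows, so rows that do not move let the fingers close. It gives the time, the measured TCP pose, the force, the opening and the grip force at its end, in the units of the state.
- bot.read_state(): the state, without advancing time (a new reading comes with each control period).
- imaging.get_image(name): name is "side" or "top"; returns the picture (420x560x3 uint8, red, green, blue); there is no depth.
- imaging.get_calibration(name): a dict with "K" (3x3 intrinsics, pixels), "k1" (the pictures are not rectified: a ray, as slopes to the right and down, at radius r is drawn at 1 + k1 r^2 times it, then the intrinsics apply), "origin" and "attitude" of the camera in the world. Camera axes: x right, y up, looking along -z (the intrinsics and any distortion apply to the point x, -y, -z); pixel columns grow to the right and rows downward; lengths in m; the calibration is good to about 2 mm. A picture is of the moment at which its call begins. get_calibration takes no time and is no camera call.
- job.job_done(): hands the job in; it is judged then, once.
The state is a dict: "clock": time; "joints": joint angles; "qd": joint speeds; "tau": joint torques, N m; "eef_pos": TCP position; "orientation": TCP orientation; "ft_force": force on the tool from outside, world axes, zero at the start; "moment": the same for the moment, N m; "grip_width": finger opening in m; "gripper_force": force on a finger pad.
Only numpy, scipy, OpenCV 4.12 (cv2) and the standard library are available. Lean on these libraries where they do the work, as an engineer would, in place of code of your own. Each camera call takes 0.05 s, during which the arm holds its last target. There are 200 camera calls.

## Working session

There is one attempt and no reset: what is moved stays moved. The work goes in short steps, Python scripts to look and compute and a tool call to move; the robot and the scene stay as the last step left them, time stands still between calls to the robot, and variables do not carry over. Pictures are saved under pics/ and viewed, at most 10 in all, crops included, and the job is handed in when it is done.

Besides the shell and the picture viewer there is one more tool, called after "Request:" by a JSON object that holds its "op" and its "data". carry_out: Moves the arm, as the interface text tells. Its arguments: {"type":"object","properties":{"targets":{"type":"array"}},"required":["targets"]}

```bash
mkdir -p pics; python3 - <<'E'
from plant import bot, imaging, job
import cv2
for n in("side","top"):
    im=imaging.get_image(n); cv2.imwrite(f"pics/{n}0.png",im[:,:,::-1])
    print(n,imaging.get_calibration(n))
print(bot.read_state())
E
```

```text
side {'K': array([[512.37130637,   0.        , 284.37056624],
       [  0.        , 512.37130637, 204.69919248],
       [  0.        ,   0.        ,   1.        ]]), 'k1': -0.19166237190426652, 'origin': array([-0.04668961,  1.03784924,  1.05517818]), 'attitude': array([-0.10414619,  0.41608218,  0.87169307, -0.23702403])}
top {'K': array([[434.48481623,   0.        , 275.89313754],
       [  0.        , 434.48481623, 207.11146734],
       [  0.        ,   0.        ,   1.        ]]), 'k1': -0.1267916913300102, 'origin': array([0.33439128, 0.00513119, 1.3326965 ]), 'attitude': array([ 0.0470873 , -0.04387446, -0.70046572,  0.71077816])}
{'clock': 0.1, 'joints': array([-1.28163216e+00,  3.00402976e-01,  1.52152378e+00,  3.00485847e-05,
        1.32071509e+00, -6.66239151e-02]), 'qd': array([ 0.00074419,  0.00162748, -0.00112251, -0.0006976 , -0.00049944,
        0.00083676]), 'tau': array([ 1.60296400e-03, -5.32650375e+01, -3.53284729e+01,  7.09766708e-02,
        2.34916684e-02, -5.66128767e-05]), 'eef_pos': array([ 0.1914988 , -0.51530481,  0.18444795]), 'orientation': array([ 9.84219064e-01,  1.76953551e-01, -4.37868703e-05, -5.22971090e-04]), 'ft_force': array([-0.22531264,  0.57398   ,  0.31326836]), 'moment': array([-0.01928976, -0.0624742 ,  0.05534137]), 'gripper_force': 0.0, 'grip_width': 0.0939166520024179}
```

View pics/side0.png

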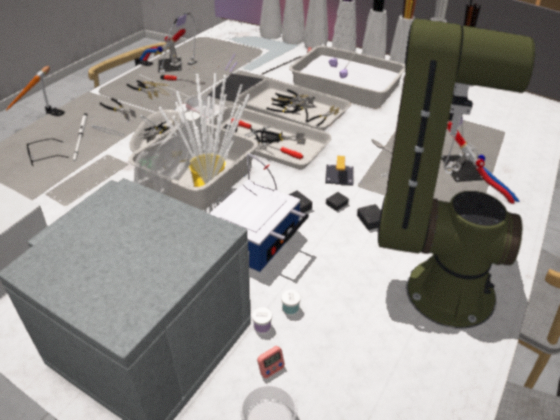

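View pics/top0.png

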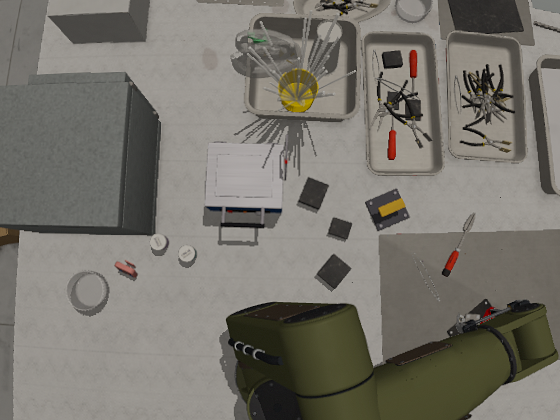

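The side view shows the chest (~260,225), the rest (~340,170) and three dark blocks at (300,203), (337,201) and (370,216). In the top view, the bar is at (242,225), the rest at (388,208), the blocks at (313,194), (340,228) and (333,271), and the jars at (158,242) and (187,254). Next I'll measure them.

```bash
cat > h.py <<'E'
import numpy as np, cv2
from scipy.spatial.transform import Rotation as R
from plant import bot, imaging, job
def cal(n):
    c=imaging.get_calibration(n); return c["K"],c["k1"],np.array(c["origin"]),R.from_quat(c["attitude"]).as_matrix()
def ray(n,uv):
    K,k1,o,A=cal(n); uv=np.atleast_2d(np.asarray(uv,float))
    d=(uv-K[:2,2])/K[0,0]
    s=cv2.undistortPoints(uv.reshape(-1,1,2),K,np.array([k1,0,0,0.]),None,None).reshape(-1,2)
    return o,np.c_[s[:,0],-s[:,1],-np.ones(len(s))]@A.T
def onz(n,uv,z):
    o,d=ray(n,uv); return o+d*((z-o[2])/d[:,2])[:,None]
def proj(n,P):
    K,k1,o,A=cal(n); q=(np.atleast_2d(P)-o)@A; s=np.c_[q[:,0],-q[:,1]]/-q[:,2:]
    r=(s**2).sum(1,keepdims=True); return s*(1+k1*r)*K[0,0]+K[:2,2]
def rects(n,mask,z,amin=40):
    for c in cv2.findContours(mask.astype(np.uint8),0,cv2.CHAIN_APPROX_NONE)[0]:
        if cv2.contourArea(c)<amin: continue
        p=onz(n,c.reshape(-1,2),z)[:,:2].astype(np.float32)
        (cx,cy),(w,h),a=cv2.minAreaRect(p*1000)
        if w>h: w,h,a=h,w,a-90   # a: then long side dir = a+90
        px=c.reshape(-1,2).mean(0)
        print(n,px.round(0),"c",round(cx,1),round(cy,1),"size",round(w,1),round(h,1),"long dir deg",round((a+90)%180,1))
E
python3 - <<'E'
from h import *
im=imaging.get_image("top"); 
hsv=cv2.cvtColor(im,cv2.COLOR_RGB2HSV); H,S,V=cv2.split(hsv)
m=(V<90); box=np.zeros_like(m); box[170:300,290:420]=1
rects("top",m&box,0.024)
print("crest"); rects("top",(S>120)&(H>12)&(H<35)&(V>120)&box,0.06)
print("jars"); w=np.zeros_like(m); w[225:270,145:205]=1
rects("top",(V>195)&(S<30)&w,0.049)
print("bar")
w=np.zeros_like(m); w[205:245,205:295]=1
rects("top",m&w,0.119,15)
cv2.imwrite("pics/c1.png",cv2.resize(im[130:300,190:420,::-1],None,fx=3.4,fy=3.4,interpolation=2))
sd=imaging.get_image("side")
cv2.imwrite("pics/c2.png",cv2.resize(sd[140:320,200:400,::-1],None,fx=3.3,fy=3.3,interpolation=2))
h2=cv2.cvtColor(sd,cv2.COLOR_RGB2HSV); H,S,V=cv2.split(h2)
b=np.zeros_like(V,bool); b[150:240,285:390]=1
print("side"); rects("side",(V<75)&b,0.024); rects("side",(S>120)&(H>12)&(H<35)&(V>120)&b,0.06)
E
```

```text
top [333. 273.] c 309.8 -159.7 size 70.6 91.2 long dir deg 140.4
top [339. 229.] c 439.1 -180.2 size 58.8 61.2 long dir deg 72.3
top [386. 209.] c 501.2 -326.1 size 98.2 111.9 long dir deg 113.0
top [313. 193.] c 547.1 -100.2 size 68.1 85.2 long dir deg 158.7
crest
top [391. 207.] c 504.7 -331.9 size 29.7 77.9 long dir deg 112.9
jars
bar
top [241. 218.] c 442.8 105.6 size 95.0 215.4 long dir deg 89.0
side
side [293. 224.] c 507.5 6.5 size 54.1 132.5 long dir deg 91.2
side [304. 207.] c 513.4 -92.2 size 39.5 55.2 long dir deg 86.2
side [337. 202.] c 433.3 -166.3 size 54.9 64.4 long dir deg 71.5
side [381. 211.] c 327.4 -220.5 size 98.6 335.5 long dir deg 110.9
side [343. 177.] c 478.9 -301.1 size 34.6 79.8 long dir deg 114.5
side [340. 163.] c 500.5 -324.6 size 27.3 80.7 long dir deg 114.7
```

View pics/c1.png

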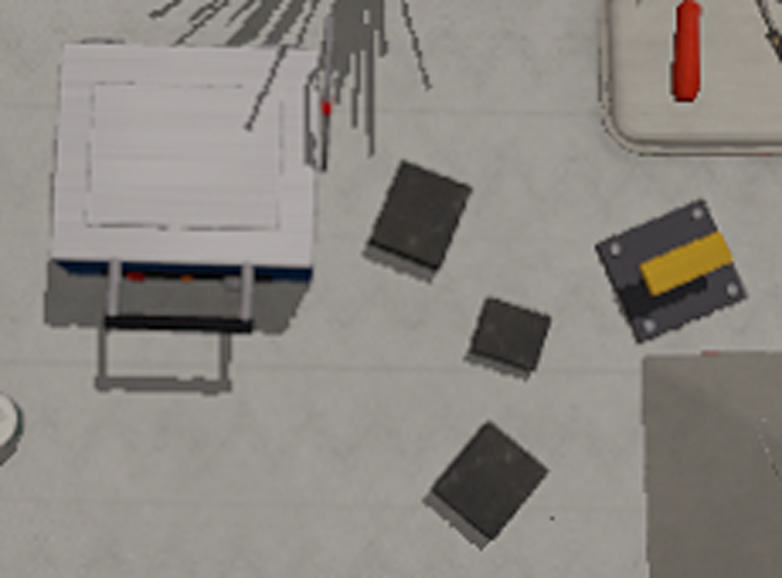

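View pics/c2.png

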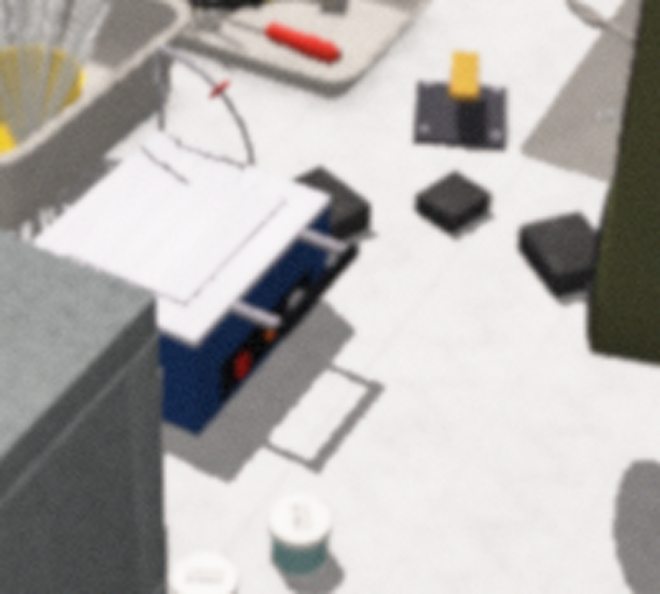

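The crops show the middle block (c1 at 510,335) is the smallest. Its top face needs to be separated from the shadow, so I'm refining with tighter masks.

```bash
python3 - <<'E'
from h import *
im=np.mean([imaging.get_image("top").astype(float) for _ in range(4)],0).astype(np.uint8)
sd=np.mean([imaging.get_image("side").astype(float) for _ in range(4)],0).astype(np.uint8)
g=im.max(2); print(g[215:242:1,326:354:1])
f=6
def up(a,r): 
    y0,y1,x0,x1=r; return cv2.resize(a[y0:y1,x0:x1],None,fx=f,fy=f,interpolation=cv2.INTER_CUBIC),np.array([x0,y0])
def ur(n,a,r,fn,z,amin=500):
    c,off=up(a,r); m=fn(c).astype(np.uint8)
    for c in cv2.findContours(m,0,cv2.CHAIN_APPROX_NONE)[0]:
        if cv2.contourArea(c)<amin: continue
        p=(c.reshape(-1,2)+.5)/f-.5+off
        q=onz(n,p,z)[:,:2].astype(np.float32)
        (cx,cy),(w,h),a=cv2.minAreaRect(q*1000)
        if w>h: w,h,a=h,w,a-90
        print(n,p.mean(0).round(0),"c",round(cx,1),round(cy,1),"size",round(w,1),round(h,1),"dir",round((a+90)%180,1))
for t in (55,65,75):
    print(t); ur("top",im,(170,300,290,362),lambda c:c.max(2)<t,.024)
br=lambda c:(c[:,:,0].astype(int)-c[:,:,2]>70)
print("crest");ur("top",im,(180,240,360,420),br,.06);ur("side",sd,(145,190,320,365),br,.06)
print("foot");ur("top",im,(180,240,360,420),lambda c:(c.max(2)<120)|br(c),.008)
print("jars");ur("top",im,(225,270,145,205),lambda c:c.min(2)>185,.049,2000)
print("bar");ur("top",im,(218,232,205,285),lambda c:c.max(2)<50,.119,200)
print("lid");ur("top",im,(130,215,195,290),lambda c:c.min(2)>185,.118,3000)
E
```

```text
[[156 158 157 155 155 154 154 155 153 151 154 153 149 149 149 150 151 150
  150 154 156 156 156 157 157 157 158 159]
 [155 156 156 155 156 155 156 149 146 152 156 154 151 152 152 151 152 150
  149 153 156 156 155 156 156 157 157 158]
 [154 153 154 155 155 157 145 113 109 127 131 144 155 157 157 154 153 152
  152 153 154 155 156 157 157 157 156 154]
 [153 154 155 155 155 159 106  52  54  52  52 102 128 135 147 155 154 153
  154 153 154 155 155 155 155 155 156 154]
 [153 154 155 155 155 152  85  50  60  60  56  53  48  65 106 127 131 143
  151 153 154 154 155 155 154 155 155 154]
 [152 154 154 154 157 126  63  54  57  56  57  57  55  54  58  53  67 102
  120 129 145 143 157 158 157 156 155 152]
 [150 154 154 154 160 102  46  53  56  55  56  57  56  56  60  57  55  52
   47  61 104 102 132 150 144 156 156 152]
 [149 152 153 155 146  80  44  54  55  55  55  55  56  58  59  57  55  56
   53  51  49  51  63 105  99 129 156 153]
 [150 150 153 158 112  44  48  56  54  56  55  55  57  59  57  55  55  56
   55  54  52  51  49  46  45  59 140 153]
 [151 150 152 158 102  39  55  58  56  56  56  
[... 2228 characters left out ...]
top [313. 186.] c 564.8 -106.7 size 46.8 66.7 dir 70.6
65
top [334. 271.] c 313.2 -162.6 size 70.0 80.5 dir 141.2
top [340. 228.] c 442.2 -181.0 size 53.3 60.9 dir 72.2
top [313. 193.] c 548.2 -100.3 size 67.8 83.9 dir 158.6
75
top [334. 271.] c 313.2 -162.4 size 70.7 81.5 dir 141.3
top [340. 228.] c 441.9 -180.9 size 55.6 61.5 dir 71.6
top [313. 193.] c 547.9 -100.1 size 68.5 85.3 dir 158.5
crest
top [391. 207.] c 504.7 -331.9 size 30.9 80.2 dir 114.0
side [340. 162.] c 500.8 -326.7 size 31.3 87.0 dir 114.6
foot
top [399. 237.] c 420.6 -368.2 size 19.1 128.7 dir 90.5
top [387. 210.] c 503.2 -330.8 size 103.5 117.7 dir 113.4
jars
bar
top [242. 225.] c 440.3 106.2 size 13.7 123.4 dir 88.5
lid
```

The target block is at (442,-181) mm with its long side at 72° and its size matches. The rest is at about (503.5,-330.5) along 113.5°. The bar is at (440,106) along 88.5°. I'm adding a move helper.

```bash
cat >> h.py <<'E'
def plan(p,yaw):
    s=bot.read_state(); Q=R.from_quat(s["orientation"]); M=Q.as_matrix()
    a=np.radians(yaw); x=np.array([np.cos(a),np.sin(a),0]); z=np.array([0,0,-1.])
    T=np.c_[x,np.cross(z,x),z]
    d=(np.array(p)-s["eef_pos"])*100
    print("clock",round(s["clock"],2),"pos",s["eef_pos"].round(4),"shift now-axes cm",(M.T@d).round(2),"after-turn axes",(T.T@d).round(2),
     "turn deg",np.degrees(R.from_matrix(M.T@T).as_rotvec()).round(2),"w",round(s["grip_width"],4),"F",s["ft_force"].round(1))
E
python3 -c "
from h import *
plan([.4423,-.1811,.12],72)"
```

```text
clock 0.6 pos [ 0.1916 -0.5155  0.1849] shift now-axes cm [ 35.15 -22.62   6.5 ] after-turn axes [39.55 13.51  6.49] turn deg [ -0.    -0.   -51.62] w 0.0941 F [-0.7 -0.6  0. ]
```

Request:
{"op": "carry_out", "data": {"targets": [[0, [2.93, -1.885, 0], [0, 0, 0]], [0, [2.93, -1.885, 0], [0, 0, 0]], [0, [2.93, -1.885, 0], [0, 0, 0]], [0, [2.93, -1.885, 0], [0, 0, 0]], [0, [2.93, -1.885, 0], [0, 0, 0]], [0, [2.93, -1.885, 0], [0, 0, 0]], [0, [2.93, -1.885, 0], [0, 0, 0]], [0, [2.93, -1.885, 0], [0, 0, 0]], [0, [2.93, -1.885, 0], [0, 0, 0]], [0, [2.93, -1.885, 0], [0, 0, 0]], [0, [2.93, -1.885, 0], [0, 0, 0]], [0, [2.93, -1.885, 0], [0, 0, 0]]]}}

```text
clock: 1.6
eef_pos: [0.4432, -0.1795, 0.1852]
orientation: [0.984, 0.177, 0.0, 0.0]
ft_force: [0.2, -0.3, 0.2]
grip_width: 0.0941
gripper_force: 0.0
```

Request:
{"op": "carry_out", "data": {"targets": [[0, [0, 0, 0.8], [0, 0, -6.45]], [0, [0, 0, 0.8], [0, 0, -6.45]], [0, [0, 0, 0.8], [0, 0, -6.45]], [0, [0, 0, 0.8], [0, 0, -6.45]], [0, [0, 0, 0.8], [0, 0, -6.45]], [0, [0, 0, 0.8], [0, 0, -6.45]], [0, [0, 0, 0.8], [0, 0, -6.45]], [0, [0, 0, 0.8], [0, 0, -6.45]], [0, [0, 0, 0], [0, 0, 0]], [0, [0, 0, 0], [0, 0, 0]]]}}

```text
clock: 2.43
eef_pos: [0.4423, -0.181, 0.121]
orientation: [0.81, 0.586, -0.0, -0.0]
ft_force: [-0.3, 0.4, -0.8]
grip_width: 0.0938
gripper_force: 0.0
```

```bash
python3 -c "
from h import *
plan([.4423,-.1811,.12],72)
im=imaging.get_image('top');cv2.imwrite('pics/c3.png',cv2.resize(im[170:300,270:420,::-1],None,fx=4,fy=4,interpolation=2))
sd=imaging.get_image('side');cv2.imwrite('pics/c4.png',cv2.resize(sd[130:250,270:420,::-1],None,fx=4,fy=4,interpolation=2))"
```

```text
clock 2.43 pos [ 0.4423 -0.181   0.121 ] shift now-axes cm [-0.01  0.    0.1 ] after-turn axes [-0.01  0.    0.1 ] turn deg [-0.03 -0.   -0.22] w 0.0938 F [-0.3  0.4 -0.8]
```

Request:
{"op": "carry_out", "data": {"targets": [[0, [0, 0, 2.9], [0, 0, 0]], [0, [0, 0, 2.9], [0, 0, 0]], [0, [0, 0, 2.9], [0, 0, 0]], [0, [0, 0, 2.0], [0, 0, 0]], [0, [0, 0, 1.0], [0, 0, 0]], [0, [0, 0, 0], [0, 0, 0]], [1, [0, 0, 0], [0, 0, 0]], [1, [0, 0, 0], [0, 0, 0]], [1, [0, 0, 0], [0, 0, 0]], [1, [0, 0, 0], [0, 0, 0]], [1, [0, 0, 0], [0, 0, 0]], [1, [0, 0, 0], [0, 0, 0]]]}}

```text
clock: 3.53
eef_pos: [0.4426, -0.1811, 0.0044]
orientation: [0.809, 0.588, 0.0, 0.0]
ft_force: [-1.1, -0.4, 0.7]
grip_width: 0.0575
gripper_force: 0.0
```

Request:
{"op": "carry_out", "data": {"targets": [[1, [0, 0, 0], [0, 0, 0]], [1, [0, 0, 0], [0, 0, 0]], [1, [0, 0, 0], [0, 0, 0]], [1, [0, 0, 0], [0, 0, 0]], [1, [0, 0, 0], [0, 0, 0]], [1, [0, 0, 0], [0, 0, 0]]]}}

```text
clock: 4.03
eef_pos: [0.4423, -0.181, 0.0039]
orientation: [0.809, 0.588, -0.0, -0.0]
ft_force: [-0.1, 0.2, -0.4]
grip_width: 0.0172
gripper_force: 0.0
```

Request:
{"op": "carry_out", "data": {"targets": [[1, [0, 0, -1], [0, 0, 0]], [1, [0, 0, -3], [0, 0, 0]], [1, [0, 0, -3], [0, 0, 0]], [1, [0, 0, -3], [0, 0, 0]], [1, [0, 0, -3], [0, 0, 0]], [1, [0, 0, 0], [0, 0, 0]]]}}

```text
clock: 4.53
eef_pos: [0.4445, -0.182, 0.1401]
orientation: [0.809, 0.588, 0.002, 0.004]
ft_force: [1.0, -0.8, 0.9]
grip_width: 0.0006
gripper_force: 0.0
```

```bash
python3 -c "
from h import *
plan([.5035,-.3305,.12],113.5)
sd=imaging.get_image('side');cv2.imwrite('pics/c4.png',cv2.resize(sd[60:250,240:440,::-1],None,fx=3,fy=3,interpolation=2))"
```

```text
clock 4.53 pos [ 0.4445 -0.182   0.1401] shift now-axes cm [-12.29  10.19   2.12] after-turn axes [-15.97  -0.51   2.01] turn deg [  0.45   0.25 -41.51] w 0.0006 F [ 1.  -0.8  0.9]
```

View pics/c4.png

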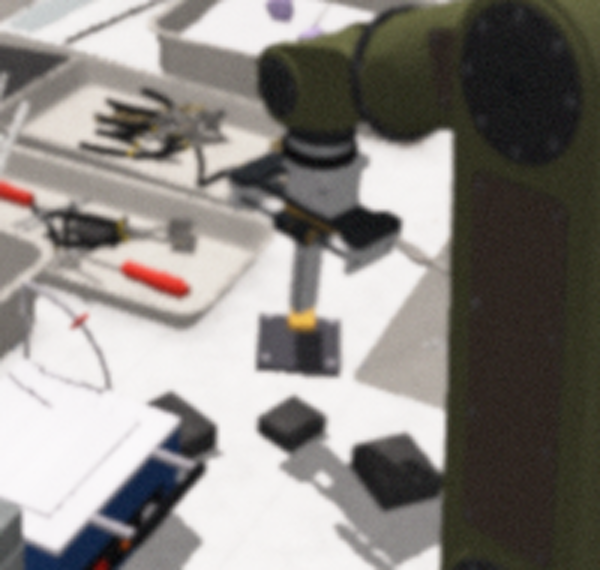

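The crop shows the gripper (300,270) shut on nothing, with the block still on the table at (292,422). I'll check where the block is against the TCP.

```bash
python3 - <<'E'
from h import *
s=bot.read_state(); print(s["joints"].round(3), s["eef_pos"].round(4))
for n in("side","top"):
    print(n,"tcp",proj(n,s["eef_pos"]).round(1),"grasp floor",proj(n,[.4423,-.181,.024]).round(1),
     "base",proj(n,[0,0,0]).round(1))
sd=imaging.get_image("side"); im=imaging.get_image("top")
m=np.zeros((420,560),bool); m[185:225,322:352]=1
rects("side",(sd.max(2)<65)&m,.024)
cv2.imwrite("pics/c5.png",cv2.resize(im[150:330,250:430,::-1],None,fx=3.3,fy=3.3,interpolation=2))
E
```

```text
[-0.465  0.187  1.778  0.     1.171 -0.151] [ 0.4436 -0.1816  0.1373]
side tcp [[339.2 169.6]] grasp floor [[336.6 198.3]] base [[450.5 291.1]]
top tcp [[345.5 224.4]] grasp floor [[339.5 228.2]] base [[277.5 374.6]]
side [337. 204.] c 426.7 -155.6 size 48.3 65.6 long dir deg 37.1
```

View pics/c5.png

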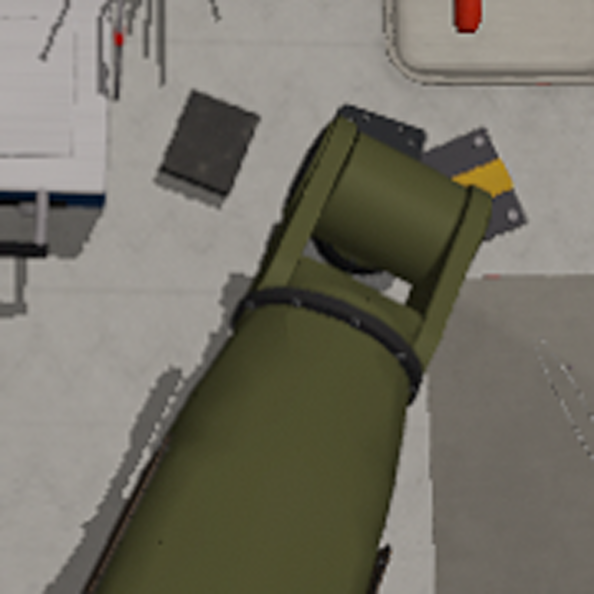

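The block seems to have been squeezed aside: the side view gives a different position and angle than before. I'll swing clear, open the gripper and measure again.

Request:
{"op": "carry_out", "data": {"targets": [[0, [-3.5, 0.5, -1], [0, 0, 0]], [0, [-3.5, 0.5, -1], [0, 0, 0]], [0, [-3.5, 0.5, 0], [0, 0, 0]], [0, [-3.5, 0.5, 0], [0, 0, 0]], [0, [-3.5, 0.5, 0], [0, 0, 0]], [0, [-3.5, 0.5, 0], [0, 0, 0]], [0, [-3.5, 0.5, 0], [0, 0, 0]], [0, [0, 0, 0], [0, 0, 0]], [0, [0, 0, 0], [0, 0, 0]]]}}

```text
clock: 5.43
eef_pos: [0.3988, -0.4254, 0.152]
orientation: [0.81, 0.587, -0.0, -0.002]
ft_force: [0.3, 0.2, -0.1]
grip_width: 0.0572
gripper_force: 0.0
```

```bash
cat >> h.py <<'E'
def ur(n,a,r,fn,z,amin=500,f=6):
    y0,y1,x0,x1=r; c=cv2.resize(a[y0:y1,x0:x1],None,fx=f,fy=f,interpolation=cv2.INTER_CUBIC)
    for c in cv2.findContours(fn(c).astype(np.uint8),0,cv2.CHAIN_APPROX_NONE)[0]:
        if cv2.contourArea(c)<amin: continue
        p=(c.reshape(-1,2)+.5)/f-.5+[x0,y0]
        q=onz(n,p,z)[:,:2].astype(np.float32)
        (cx,cy),(w,h),a=cv2.minAreaRect(q*1000)
        if w>h: w,h,a=h,w,a-90
        print(n,p.mean(0).round(0),"c",round(cx,1),round(cy,1),"size",round(w,1),round(h,1),"dir",round((a+90)%180,1))
def avg(n,k=3): return np.mean([imaging.get_image(n).astype(float) for _ in range(k)],0).astype(np.uint8)
E
python3 - <<'E'
from h import *
plan([.4423,-.181,.12],72)
im=avg("top"); sd=avg("side")
for t in (55,65): ur("top",im,(205,255,310,370),lambda c:c.max(2)<t,.024)
br=lambda c:(c[:,:,0].astype(int)-c[:,:,2]>70)
ur("top",im,(180,240,360,420),br,.06)
a=cv2.resize(im[180:260,290:410,::-1],None,fx=5,fy=5,interpolation=2); b=cv2.resize(sd[170:240,290:410,::-1],None,fx=5,fy=5,interpolation=2)
cv2.imwrite("pics/c6.png",np.vstack([a[:,:],b])[:,:][:750:1][::1]) if False else cv2.imwrite("pics/c6.png",cv2.resize(np.vstack([a,b]),None,fx=.79,fy=.79))
E
```

```text
clock 5.43 pos [ 0.3988 -0.4254  0.152 ] shift now-axes cm [24.57 -3.47  3.25] after-turn axes [24.59 -3.42  3.2 ] turn deg [-0.15 -0.1  -0.14] w 0.0572 F [ 0.3  0.2 -0.1]
top [340. 230.] c 442.3 -181.3 size 51.2 60.2 dir 72.7
top [315. 206.] c 506.6 -106.0 size 13.3 32.0 dir 90.8
top [340. 228.] c 442.3 -181.1 size 52.5 60.7 dir 72.4
top [315. 206.] c 506.1 -106.1 size 14.3 32.0 dir 90.8
top [391. 207.] c 504.6 -332.0 size 31.1 80.3 dir 113.9
```

View pics/c6.png

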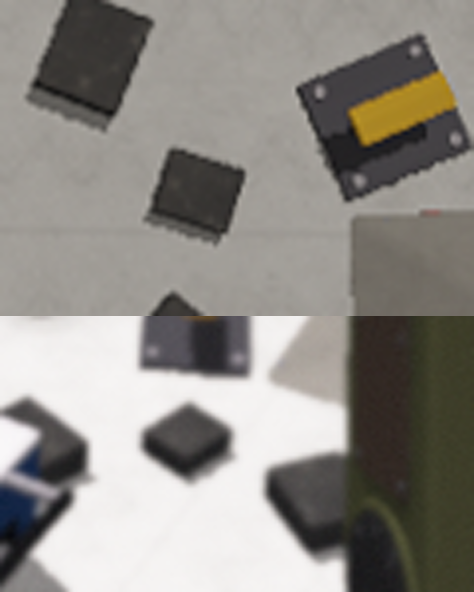

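The block has not moved: top still gives (442.3,-181.1) at 72.5°. The fingers must have closed above it, so the true tips may sit about 2 cm higher than the reported TCP. I'll hover low over the block and check that in the side view.

Request:
{"op": "carry_out", "data": {"targets": [[0, [3.51, -0.5, 0], [0, 0, 0]], [0, [3.51, -0.5, 0], [0, 0, 0]], [0, [3.51, -0.5, 0], [0, 0, 0]], [0, [3.51, -0.5, 0], [0, 0, 0]], [0, [3.51, -0.5, 0], [0, 0, 0]], [0, [3.51, -0.5, 0], [0, 0, 0]], [0, [3.51, -0.45, 0], [0, 0, 0]], [0, [0, 0, 3], [0, 0, 0]], [0, [0, 0, 3], [0, 0, 0]], [0, [0, 0, 3], [0, 0, 0]], [0, [0, 0, 1.2], [0, 0, 0]], [0, [0, 0, 0], [0, 0, 0]]]}}

```text
clock: 6.73
eef_pos: [0.4417, -0.1792, 0.0496]
orientation: [0.809, 0.588, -0.001, -0.002]
ft_force: [-0.3, 0.7, 0.2]
grip_width: 0.0945
gripper_force: 0.0
```

```bash
python3 - <<'E'
from h import *
plan([.4423,-.181,.005],72.3)
s=bot.read_state(); M=R.from_quat(s["orientation"]).as_matrix(); t=s["eef_pos"]; w=s["grip_width"]/2
sd=avg("side"); f=5; o=np.array([290,110])
c=cv2.resize(sd[110:225,290:410,::-1],None,fx=f,fy=f,interpolation=2)
for P,col in ((t,(0,0,255)),(t+M[:,1]*w,(0,255,0)),(t-M[:,1]*w,(255,0,0))):
    p=((proj("side",P)[0]+.5-o)*f).astype(int); cv2.circle(c,tuple(map(int,p)),3,col,-1); print(p)
cv2.imwrite("pics/c7.png",c)
E
```

```text
clock 6.73 pos [ 0.4417 -0.1792  0.0496] shift now-axes cm [-0.15  0.14  4.46] after-turn axes [-0.15  0.12  4.46] turn deg [-0.25 -0.04 -0.26] w 0.0945 F [-0.3  0.7  0.2]
[238 414]
[185 381]
[292 449]
```

View pics/c7.png

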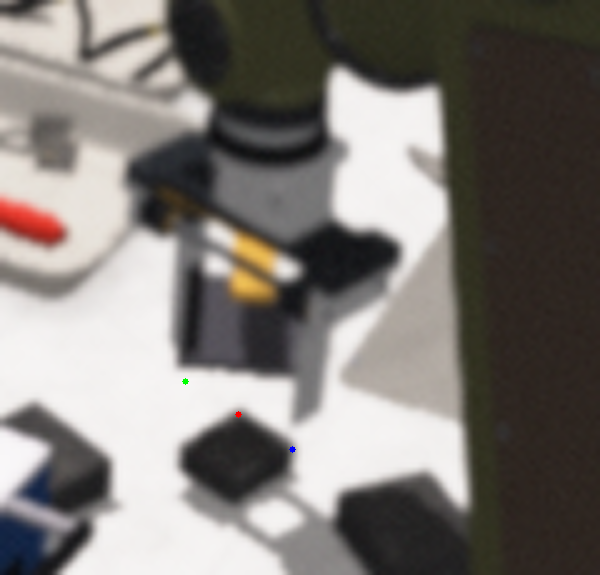

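The side view shows the finger ends (300,420) and (187,368) clearly above the marks for the reported TCP, (292,449) and (185,381). The real tips are therefore roughly 1–2 cm above the reported TCP. I'll feel for the table in small steps, with the open fingers straddling the block.

Request:
{"op": "carry_out", "data": {"targets": [[0, [-0.15, 0.14, 2], [0, 0, 0]], [0, [0, 0, 2], [0, 0, 0]], [0, [0, 0, 0.5], [0, 0, 0]], [0, [0, 0, 0.3], [0, 0, 0]], [0, [0, 0, 0.2], [0, 0, 0]], [0, [0, 0, 0], [0, 0, 0]]]}}

```text
clock: 7.38
eef_pos: [0.4444, -0.1826, 0.0028]
orientation: [0.809, 0.588, 0.0, 0.001]
ft_force: [-0.6, 0.2, -0.4]
grip_width: 0.0939
gripper_force: 0.0
```

Request:
{"op": "carry_out", "data": {"targets": [[0, [0, 0, 0.2], [0, 0, 0]], [0, [0, 0, 0.2], [0, 0, 0]], [0, [0, 0, 0], [0, 0, 0]]]}}

```text
clock: 7.63
eef_pos: [0.444, -0.1824, -0.002]
orientation: [0.809, 0.588, 0.0, 0.0]
ft_force: [-0.5, -0.9, -0.3]
grip_width: 0.0944
gripper_force: 0.0
```

Request:
{"op": "carry_out", "data": {"targets": [[0, [0, 0, 0.2], [0, 0, 0]], [0, [0, 0, 0.2], [0, 0, 0]], [0, [0, 0, 0], [0, 0, 0]]]}}

```text
clock: 7.88
eef_pos: [0.4438, -0.1823, -0.0064]
orientation: [0.809, 0.588, -0.0, -0.0]
ft_force: [-0.5, -0.3, -0.2]
grip_width: 0.0938
gripper_force: 0.0
```

The TCP reads below the table with no contact, which confirms the offset. Continuing down.

Request:
{"op": "carry_out", "data": {"targets": [[0, [0, 0, 0.2], [0, 0, 0]], [0, [0, 0, 0.2], [0, 0, 0]], [0, [0, 0, 0], [0, 0, 0]]]}}

```text
clock: 8.13
eef_pos: [0.4438, -0.1823, -0.0104]
orientation: [0.809, 0.588, -0.0, -0.0]
ft_force: [0.5, 0.5, 0.4]
grip_width: 0.0939
gripper_force: 0.0
```

Request:
{"op": "carry_out", "data": {"targets": [[0, [0, 0, 0.2], [0, 0, 0]], [0, [0, 0, 0.1], [0, 0, 0]], [0, [0, 0, 0], [0, 0, 0]]]}}

```text
clock: 8.38
eef_pos: [0.4438, -0.1824, -0.0133]
orientation: [0.809, 0.588, -0.0, -0.0]
ft_force: [-0.2, 0.2, 0.6]
grip_width: 0.094
gripper_force: 0.0
```

Request:
{"op": "carry_out", "data": {"targets": [[0, [0, 0, 0.2], [0, 0, 0]], [0, [0, 0, 0.1], [0, 0, 0]], [0, [0, 0, 0], [0, 0, 0]]]}}

```text
clock: 8.63
eef_pos: [0.4438, -0.1823, -0.0163]
orientation: [0.809, 0.588, -0.0, -0.0]
ft_force: [0.0, -0.1, -0.2]
grip_width: 0.0942
gripper_force: 0.0
```

Request:
{"op": "carry_out", "data": {"targets": [[0, [0, 0, 0.1], [0, 0, 0]], [0, [0, 0, 0.1], [0, 0, 0]], [0, [0, 0, 0], [0, 0, 0]]]}}

```text
clock: 8.88
eef_pos: [0.4438, -0.1823, -0.0182]
orientation: [0.809, 0.588, -0.0, -0.0]
ft_force: [0.9, 1.5, 1.1]
grip_width: 0.0942
gripper_force: 0.0
```

Request:
{"op": "carry_out", "data": {"targets": [[0, [0, 0, 0.1], [0, 0, 0]], [0, [0, 0, 0.1], [0, 0, 0]], [0, [0, 0, 0], [0, 0, 0]]]}}

```text
clock: 9.13
eef_pos: [0.4439, -0.1824, -0.0202]
orientation: [0.809, 0.588, -0.0, -0.0]
ft_force: [-0.3, 0.0, -0.4]
grip_width: 0.0941
gripper_force: 0.0
```

Now close on the block at this depth.

Request:
{"op": "carry_out", "data": {"targets": [[1, [0, 0, 0], [0, 0, 0]], [1, [0, 0, 0], [0, 0, 0]], [1, [0, 0, 0], [0, 0, 0]], [1, [0, 0, 0], [0, 0, 0]], [1, [0, 0, 0], [0, 0, 0]], [1, [0, 0, 0], [0, 0, 0]], [1, [0, 0, 0], [0, 0, 0]], [1, [0, 0, 0], [0, 0, 0]], [1, [0, 0, 0], [0, 0, 0]]]}}

```text
clock: 9.88
eef_pos: [0.4439, -0.1824, -0.0201]
orientation: [0.809, 0.588, -0.0, -0.0]
ft_force: [-0.7, 0.2, 0.7]
grip_width: 0.0519
gripper_force: 29.9
```

Gripped: 51.9 mm width and 29.9 N. Lifting and checking.

Request:
{"op": "carry_out", "data": {"targets": [[1, [0, 0, -1], [0, 0, 0]], [1, [0, 0, -3], [0, 0, 0]], [1, [0, 0, -3], [0, 0, 0]], [1, [0, 0, -3], [0, 0, 0]], [1, [0, 0, -3], [0, 0, 0]], [1, [0, 0, 0], [0, 0, -6.95]], [1, [0, 0, 0], [0, 0, -6.95]], [1, [0, 0, 0], [0, 0, -6.95]], [1, [0, 0, 0], [0, 0, -6.95]], [1, [0, 0, 0], [0, 0, -6.95]], [1, [0, 0, 0], [0, 0, -6.95]], [1, [0, 0, 0], [0, 0, 0]]]}}

```text
clock: 10.88
eef_pos: [0.4438, -0.1823, 0.1105]
orientation: [0.544, 0.839, 0.0, 0.0]
ft_force: [0.5, -0.0, -1.9]
grip_width: 0.0518
gripper_force: 29.9
```

```bash
python3 -c "
from h import *
plan([.504,-.331,.11],113.7)"
```

```text
clock 10.88 pos [ 0.4438 -0.1823  0.1105] shift now-axes cm [-16.03  -0.56   0.05] after-turn axes [-16.03  -0.46   0.05] turn deg [0.01 0.01 0.33] w 0.0518 F [ 0.5 -0.  -1.9]
```

Request:
{"op": "carry_out", "data": {"targets": [[1, [-2.68, -0.08, 0], [0, 0, 0]], [1, [-2.68, -0.08, 0], [0, 0, 0]], [1, [-2.68, -0.08, 0], [0, 0, 0]], [1, [-2.68, -0.08, 0], [0, 0, 0]], [1, [-2.68, -0.08, 0], [0, 0, 0]], [1, [-2.68, -0.08, 0], [0, 0, 0]], [1, [0, 0, 0], [0, 0, 0.3]], [1, [0, 0, 3], [0, 0, 0]], [1, [0, 0, 2.5], [0, 0, 0]], [1, [0, 0, 0.8], [0, 0, 0]], [1, [0, 0, 0], [0, 0, 0]], [1, [0, 0, 0], [0, 0, 0]]]}}

```text
clock: 11.88
eef_pos: [0.5044, -0.3316, 0.048]
orientation: [0.55, 0.835, -0.0, 0.0]
ft_force: [0.9, -0.6, -1.9]
grip_width: 0.0521
gripper_force: 29.9
```

```bash
python3 - <<'E'
from h import *
plan([.504,-.331,.04],113.7)
sd=avg("side"); im=avg("top")
c=cv2.resize(sd[120:200,300:390,::-1],None,fx=6,fy=6,interpolation=2)
d=cv2.resize(im[180:240,355:425,::-1],None,fx=6,fy=6,interpolation=2)
H=max(c.shape[0],d.shape[0]); z=lambda a:np.vstack([a,np.zeros((H-a.shape[0],a.shape[1],3),np.uint8)])
p=np.hstack([z(c),z(d)]); cv2.imwrite("pics/c8.png",cv2.resize(p,None,fx=.8,fy=.8)); print(p.shape)
E
```

```text
clock 11.88 pos [ 0.5044 -0.3316  0.048 ] shift now-axes cm [ 0.07 -0.02  0.8 ] after-turn axes [ 0.07 -0.02  0.8 ] turn deg [ 0.02  0.02 -0.4 ] w 0.0521 F [ 0.9 -0.6 -1.9]
(480, 960, 3)
```

View pics/c8.png

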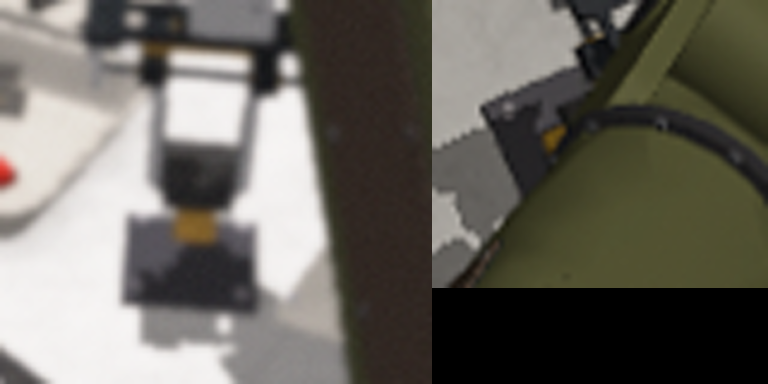

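The side view shows the block between the fingers above the crest: block centre column is about 203 and brass about 196 in the crop, so roughly a 1 px offset. I'll check that numerically against the prediction.

```bash
python3 - <<'E'
from h import *
sd=avg("side",4)
# crest: brass extents per row ; block: dark extents per row
r=sd[:,:,0].astype(int)-sd[:,:,2]
def ext(v,thr):  # subpixel extents of v>thr
    i=np.where(v>thr)[0]; a,b=i[0],i[-1]
    return a-(v[a]-thr)/(v[a]-v[a-1]), b+(v[b]-thr)/(v[b]-v[b+1])
for row in range(164,170): print("brass",row,np.round(ext(r[row,330:352],50),2)+330)
print(sd[150:164:2,330:356].max(2))
a=np.radians(113.7); y=np.array([np.cos(a),np.sin(a),0]); x=np.array([y[1],-y[0],0])
def pr(c,hx,hy,z): return [proj("side",np.array([*c,z])+sx*hx*x+hy*y)[0].round(2) for sx in(-1,1)]
c=[.504,-.331]
print("crest near end top",pr(c,.015,.04,.06),"bot",pr(c,.015,.04,.05))
t=[.5044-.0003,-.3316+.0007]
for zz in (.0682,.0922): print("block near end",zz,pr(t,.026,.03,zz))
E
```

```text
brass 164 [337.5  341.67]
brass 165 [336.61 343.76]
brass 166 [336.21 344.11]
brass 167 [336.   344.19]
brass 168 [336.04 344.16]
brass 169 [336.67 343.95]
[[216 172 133 109  97  98 106 111 114 118 124 126 132 135 137 142 147 155
  156 144 126 132 166 215 239 244]
 [209 162 126 101  73  58  58  60  59  61  65  69  75  76  74  76  78  82
   83  89 105 134 176 224 241 245]
 [198 154 122  95  60  42  39  41  39  41  47  56  63  64  63  62  62  61
   63  82 110 141 187 228 242 245]
 [196 152 118  87  57  40  41  40  38  44  50  59  60  58  54  53  50  46
   58  88 117 150 197 233 242 244]
 [211 174 132  88  55  42  39  38  38  42  50  56  54  45  41  39  39  44
   63  95 125 165 214 236 243 244]
 [236 227 197 139  74  39  37  33  34  35  37  37  38  36  37  34  37  49
   81 131 175 212 233 241 243 243]
 [241 240 229 186 115  64  51  42  40  39  37  37  38  35  37  38  45  78
  142 203 232 240 242 242 242 242]]
crest near end top [array([344.04, 168.25]), array([335.22, 167.55])] bot [array([343.79, 170.65]), array([335.  , 169.96])]
block near end 0.0682 [array([347.5 , 164.86]), array([332.23, 163.65])]
block near end 0.0922 [array([348.14, 159.  ]), array([332.74, 157.79])]
```

The block agrees with the crest to about 1 mm across. Lowering gently.

Request:
{"op": "carry_out", "data": {"targets": [[1, [0, 0, 0.3], [0, 0, 0]], [1, [0, 0, 0.2], [0, 0, 0]], [1, [0, 0, 0.2], [0, 0, 0]], [1, [0, 0, 0], [0, 0, 0]], [1, [0, 0, 0], [0, 0, 0]]]}}

```text
clock: 12.8
eef_pos: [0.5041, -0.3316, 0.04]
orientation: [0.549, 0.836, -0.0, 0.0]
ft_force: [-1.9, -0.2, 1.2]
grip_width: 0.0518
gripper_force: 29.9
```

Request:
{"op": "carry_out", "data": {"targets": [[1, [0, 0, 0.1], [0, 0, 0]], [1, [0, 0, 0], [0, 0, 0]], [1, [0, 0, 0], [0, 0, 0]]]}}

```text
clock: 13.05
eef_pos: [0.5042, -0.3316, 0.0399]
orientation: [0.549, 0.836, -0.0, 0.0]
ft_force: [-4.9, 3.5, 11.1]
grip_width: 0.0519
gripper_force: 29.9
```

Contact at 11 N, and the height is exactly as expected. Ease off slightly, then open and lift away.

Request:
{"op": "carry_out", "data": {"targets": [[1, [0, 0, -0.08], [0, 0, 0]], [1, [0, 0, 0], [0, 0, 0]], [0, [0, 0, 0], [0, 0, 0]], [0, [0, 0, 0], [0, 0, 0]], [0, [0, 0, 0], [0, 0, 0]], [0, [0, 0, 0], [0, 0, 0]], [0, [0, 0, 0], [0, 0, 0]], [0, [0, 0, 0], [0, 0, 0]], [0, [0, 0, 0], [0, 0, 0]]]}}

```text
clock: 13.8
eef_pos: [0.5041, -0.3316, 0.0397]
orientation: [0.549, 0.836, 0.0, -0.0]
ft_force: [0.3, 0.4, -0.6]
grip_width: 0.0932
gripper_force: 0.0
```

Request:
{"op": "carry_out", "data": {"targets": [[0, [0, 0, -1], [0, 0, 0]], [0, [0, 0, -2], [0, 0, 0]], [0, [0, 0, -3.5], [0, 0, 0]], [0, [0, 0, -3.5], [0, 0, 0]], [0, [0, 0, -3.5], [0, 0, 0]], [0, [0, 0, -3.5], [0, 0, 0]], [0, [0, 0, 0], [0, 0, 0]]]}}

```text
clock: 14.38
eef_pos: [0.5058, -0.3328, 0.2182]
orientation: [0.549, 0.836, -0.0, 0.006]
ft_force: [-0.4, -0.3, 0.3]
grip_width: 0.0943
gripper_force: 0.0
```

```bash
python3 -c "
from h import *
plan([.4403,.1062,.19],88.5)"
```

```text
clock 14.38 pos [ 0.5058 -0.3328  0.2182] shift now-axes cm [42.92 11.4   2.47] after-turn axes [43.71 -7.7   2.82] turn deg [ 0.43  0.47 24.89] w 0.0943 F [-0.4 -0.3  0.3]
```

Request:
{"op": "carry_out", "data": {"targets": [[0.5, [3.58, 0.95, 0], [0, 0, 0]], [0.5, [3.58, 0.95, 0], [0, 0, 0]], [0.5, [3.58, 0.95, 0], [0, 0, 0]], [0.5, [3.58, 0.95, 0], [0, 0, 0]], [0.5, [3.58, 0.95, 0], [0, 0, 0]], [0.5, [3.58, 0.95, 0], [0, 0, 0]], [0.5, [3.58, 0.95, 0], [0, 0, 0]], [0.5, [3.58, 0.95, 0], [0, 0, 0]], [0.5, [3.58, 0.95, 0], [0, 0, 0]], [0.5, [3.58, 0.95, 0], [0, 0, 0]], [0.5, [3.58, 0.95, 0], [0, 0, 0]], [0.5, [3.54, 0.95, 0], [0, 0, 0]]]}}

```text
clock: 15.38
eef_pos: [0.4377, 0.1093, 0.2105]
orientation: [0.549, 0.836, 0.0, 0.0]
ft_force: [0.9, 0.4, -0.5]
grip_width: 0.0473
gripper_force: 0.0
```

Request:
{"op": "carry_out", "data": {"targets": [[0.5, [0, 0, 0], [0, 0, 6.2]], [0.5, [0, 0, 0], [0, 0, 6.2]], [0.5, [0, 0, 0], [0, 0, 6.2]], [0.5, [0, 0, 0], [0, 0, 6.2]], [0.5, [0, 0, 0], [0, 0, 0]], [0.5, [0, 0, 0], [0, 0, 0]]]}}

```text
clock: 15.88
eef_pos: [0.4384, 0.1076, 0.2101]
orientation: [0.715, 0.7, 0.0, 0.0]
ft_force: [0.5, -1.1, -0.1]
grip_width: 0.0474
gripper_force: 0.0
```

```bash
python3 - <<'E'
from h import *
plan([.4403,.1062,.10],88.5)
im=avg("top"); sd=avg("side")
for t in (55,65): ur("top",im,(180,235,350,425),lambda c:c.max(2)<t,.084)
br=lambda c:(c[:,:,0].astype(int)-c[:,:,2]>70)
ur("top",im,(180,240,360,420),br,.06,100)
ur("side",sd,(140,190,315,370),br,.06,100)
d=cv2.resize(im[180:240,355:425,::-1],None,fx=6,fy=6,interpolation=2); c=cv2.resize(sd[130:250,200:350,::-1],None,fx=3,fy=3,interpolation=2)
cv2.imwrite("pics/c9.png",cv2.resize(np.hstack([c,d]),None,fx=.9,fy=.9))
E
```

```text
clock 15.88 pos [0.4384 0.1076 0.2101] shift now-axes cm [-0.14  0.19 11.01] after-turn axes [-0.13  0.2  11.01] turn deg [ 0.03 -0.    0.28] w 0.0474 F [ 0.5 -1.1 -0.1]
top [387. 211.] c 492.8 -311.9 size 90.6 103.5 dir 112.8
top [384. 207.] c 493.6 -311.8 size 92.8 104.0 dir 113.3
top [381. 212.] c 490.0 -299.5 size 9.3 27.0 dir 24.5
top [403. 202.] c 520.8 -367.1 size 3.7 21.5 dir 25.9
side [340. 168.] c 488.4 -296.4 size 21.0 25.0 dir 25.4
```

View pics/c9.png

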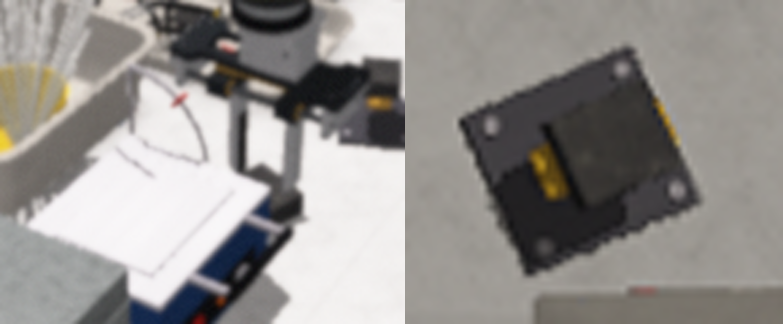

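The block sits on the crest with brass showing about equally at both ends once parallax is allowed for (left end at (548,175), right end at (668,122) in the view). Now lowering onto the bar with the fingers half open.

Request:
{"op": "carry_out", "data": {"targets": [[0.5, [-0.14, 0.19, 1], [0, 0, 0.3]], [0.5, [0, 0, 3], [0, 0, 0]], [0.5, [0, 0, 3], [0, 0, 0]], [0.5, [0, 0, 2], [0, 0, 0]], [0.5, [0, 0, 1], [0, 0, 0]], [0.5, [0, 0, 0], [0, 0, 0]]]}}

```text
clock: 16.68
eef_pos: [0.4392, 0.1059, 0.1076]
orientation: [0.718, 0.696, -0.002, -0.001]
ft_force: [-0.9, -0.2, -0.6]
grip_width: 0.0466
gripper_force: 0.0
```

Request:
{"op": "carry_out", "data": {"targets": [[0.5, [0, 0, 1], [0, 0, 0]], [0.5, [0, 0, 1], [0, 0, 0]], [0.5, [0, 0, 1], [0, 0, 0]], [0.5, [0, 0, 0.3], [0, 0, 0]], [0.5, [0, 0, 0], [0, 0, 0]]]}}

```text
clock: 17.1
eef_pos: [0.4399, 0.1061, 0.076]
orientation: [0.718, 0.696, -0.0, -0.0]
ft_force: [-0.9, -0.8, 0.9]
grip_width: 0.047
gripper_force: 0.0
```

Request:
{"op": "carry_out", "data": {"targets": [[1, [0, 0, 0], [0, 0, 0]], [1, [0, 0, 0], [0, 0, 0]], [1, [0, 0, 0], [0, 0, 0]], [1, [0, 0, 0], [0, 0, 0]], [1, [0, 0, 0], [0, 0, 0]], [1, [0, 0, 0], [0, 0, 0]], [1, [0, 0, 0], [0, 0, 0]]]}}

```text
clock: 17.68
eef_pos: [0.4392, 0.1062, 0.0768]
orientation: [0.718, 0.696, -0.001, -0.001]
ft_force: [-9.4, -0.9, 7.2]
grip_width: 0.0129
gripper_force: 30.0
```

The width of 12.9 mm (the bar is 14) and the upward push suggest the pads pinch the bar off-centre, at its upper side. I'll open, go deeper, centre up and regrip.

Request:
{"op": "carry_out", "data": {"targets": [[0.5, [0, 0, 0], [0, 0, 0]], [0.5, [0, 0, 0], [0, 0, 0]], [0.5, [0, 0, 0], [0, 0, 0]], [0.5, [0, 0, 0], [0, 0, 0]], [0.5, [0, -0.07, 0.5], [0, 0, 0]], [0.5, [0, 0, 0.5], [0, 0, 0]], [0.5, [0, 0, 0], [0, 0, 0]]]}}

```text
clock: 18.27
eef_pos: [0.4389, 0.1061, 0.0656]
orientation: [0.718, 0.696, -0.001, -0.0]
ft_force: [-0.3, 0.2, 0.2]
grip_width: 0.047
gripper_force: 0.0
```

Request:
{"op": "carry_out", "data": {"targets": [[1, [0, 0, 0], [0, 0, 0]], [1, [0, 0, 0], [0, 0, 0]], [1, [0, 0, 0], [0, 0, 0]], [1, [0, 0, 0], [0, 0, 0]], [1, [0, 0, 0], [0, 0, 0]], [1, [0, 0, 0], [0, 0, 0]]]}}

```text
clock: 18.77
eef_pos: [0.4392, 0.1062, 0.0668]
orientation: [0.718, 0.696, -0.0, -0.0]
ft_force: [-4.4, -0.4, 2.9]
grip_width: 0.013
gripper_force: 30.0
```

Same 13 mm width 10 mm deeper, so this is simply the width of a solid grip. Raising along the hinge arc with the tool kept vertical, 2.5° per row.

Request:
{"op": "carry_out", "data": {"targets": [[1, [0, 0.06, -1.03], [0, 0, 0]], [1, [0, 0.08, -1.03], [0, 0, 0]], [1, [0, 0.14, -1.02], [0, 0, 0]], [1, [0, 0.18, -1.01], [0, 0, 0]], [1, [0, 0.23, -1.0], [0, 0, 0]], [1, [0, 0.27, -1.0], [0, 0, 0]], [1, [0, 0.31, -0.98], [0, 0, 0]], [1, [0, 0.36, -0.97], [0, 0, 0]], [1, [0, 0.4, -0.95], [0, 0, 0]], [1, [0, 0.44, -0.93], [0, 0, 0]], [1, [0, 0, 0], [0, 0, 0]]]}}

```text
clock: 19.68
eef_pos: [0.4637, 0.1058, 0.1684]
orientation: [0.718, 0.697, -0.0, -0.001]
ft_force: [-17.4, 2.4, 7.0]
grip_width: 0.0129
gripper_force: 30.0
```

Held, at roughly 25.5°, with a mild radial load. Continuing with slightly less forward travel.

Request:
{"op": "carry_out", "data": {"targets": [[1, [0, 0.4, -0.92], [0, 0, 0]], [1, [0, 0.5, -0.89], [0, 0, 0]], [1, [0, 0.55, -0.87], [0, 0, 0]], [1, [0, 0.58, -0.84], [0, 0, 0]], [1, [0, 0.62, -0.82], [0, 0, 0]], [1, [0, 0.66, -0.78], [0, 0, 0]], [1, [0, 0.68, -0.76], [0, 0, 0]], [1, [0, 0.7, -0.72], [0, 0, 0]], [1, [0, 0.72, -0.6], [0, 0, 0]], [1, [0, 0.72, -0.5], [0, 0, 0]], [1, [0, 0, 0], [0, 0, 0]], [1, [0, 0, 0], [0, 0, 0]]]}}

```text
clock: 20.68
eef_pos: [0.5251, 0.1046, 0.247]
orientation: [0.717, 0.697, 0.001, 0.0]
ft_force: [-19.2, 6.5, 23.6]
grip_width: 0.0132
gripper_force: 30.1
```

```bash
python3 - <<'E'
from h import *
s=bot.read_state(); p=s["eef_pos"]; print(p,s["ft_force"],s["moment"],s["grip_width"],s["qd"].round(3))
up=p[2]-.0668; dx=p[0]-.4392
print("phi from z",np.degrees(np.arcsin((.006+up)/.23608))-1.46,"from x",np.degrees(np.arccos((.236-dx)/.23608))-1.46)
# lid white region & black bar in the two views
for n in("top","side"):
    im=avg(n); print(n,"expected bar @50",proj(n,[[.529,.104+s_*.055,.2976] for s_ in(-1,1)]).round(1).tolist(),"shut",proj(n,[[.4392,.106+s_*.055,.119] for s_ in(-1,1)]).round(1).tolist())
    cv2.imwrite(f"pics/{n}_end.png",im[:,:,::-1])
# expected lid bars for several angles: mean darkness along bar line segments clear of the gripper
H=np.array([.6752,.0998]);u=np.array([np.cos(np.radians(-1.6)),np.sin(np.radians(-1.6))]);v=np.array([-u[1],u[0]])
ims={n:cv2.imread(f"pics/{n}_end.png").max(2).astype(np.float32) for n in("top","side")}
for th in range(40,61,2):
    ph=np.radians(th+1.46); q=[]
    for n in ims:
        P=np.array([[*(H-u*.236*np.cos(ph)+v*t),.113+.236*np.sin(ph)] for t in np.r_[-.06:-.04:9j,.03:.06:13j]]) ; uv=proj(n,P).astype(np.float32)
        g=cv2.remap(ims[n],uv[:,0],uv[:,1],1).ravel(); q+=[round(float(g[:9].mean())),round(float(g[9:].mean()))]
    print(th,q)
E
```

```text
[0.52510224 0.10460532 0.24698613] [-19.20247078   6.48482304  23.62707836] [0.87975312 3.30112267 0.14656572] 0.013151444185912162 [ 0.002 -0.005  0.014 -0.001 -0.006 -0.   ]
phi from z 50.60017856387475 from x 49.06125296520419
top expected bar @50 [[260.5, 182.1], [215.3, 181.5]] shut [[261.6, 225.4], [222.5, 224.8]]
side expected bar @50 [[278.4, 153.6], [256.2, 174.2]] shut [[304.9, 216.2], [285.5, 239.1]]
40 [83, 70, 201, 242]
42 [84, 56, 163, 243]
44 [84, 72, 150, 243]
46 [83, 89, 161, 231]
48 [54, 59, 64, 45]
50 [53, 39, 102, 113]
52 [93, 35, 142, 235]
54 [92, 45, 108, 229]
56 [89, 55, 70, 192]
58 [103, 63, 31, 148]
60 [96, 69, 34, 119]
```

The black bar shows up at 48–50° in both views, and the arc estimate gives 49–50.6°. I'll relieve the radial load by about 2 mm and hold.

Request:
{"op": "carry_out", "data": {"targets": [[1, [0, -0.06, -0.08], [0, 0, 0]], [1, [0, -0.06, -0.08], [0, 0, 0]], [1, [0, 0, 0], [0, 0, 0]], [1, [0, 0, 0], [0, 0, 0]], [1, [0, 0, 0], [0, 0, 0]], [1, [0, 0, 0], [0, 0, 0]], [1, [0, 0, 0], [0, 0, 0]], [1, [0, 0, 0], [0, 0, 0]], [1, [0, 0, 0], [0, 0, 0]], [1, [0, 0, 0], [0, 0, 0]], [1, [0, 0, 0], [0, 0, 0]]]}}

```text
clock: 21.9
eef_pos: [0.5244, 0.1046, 0.2466]
orientation: [0.717, 0.697, 0.001, 0.0]
ft_force: [-6.0, 5.6, 4.9]
grip_width: 0.0131
gripper_force: 30.1
```

```bash
python3 - <<'E'
from h import *
br=lambda c:(c[:,:,0].astype(int)-c[:,:,2]>70)
im=avg("top"); ur("top",im,(180,240,360,420),br,.06,100)
ur("top",im,(180,240,370,410),lambda c:c.max(2)<65,.084)
g=im.max(2).astype(np.float32); sd=imaging.get_image("side").max(2).astype(np.float32)
H=np.array([.6752,.0998]);u=np.array([np.cos(np.radians(-1.6)),np.sin(np.radians(-1.6))]);v=np.array([-u[1],u[0]])
for th in range(44,58):
    ph=np.radians(th+1.46); P=np.array([[*(H-u*.236*np.cos(ph)+v*t),.113+.236*np.sin(ph)] for t in np.r_[-.06:-.04:9j,.03:.06:13j]])
    print(th,[round(float(cv2.remap(a,*proj(n,P).astype(np.float32).T,1).mean())) for n,a in(("top",g),("side",sd))])
s=bot.read_state(); print(s["eef_pos"],s["qd"].round(3))
E
```

```text
top [381. 211.] c 490.0 -299.7 size 10.3 27.0 dir 21.5
top [403. 202.] c 520.8 -367.1 size 3.7 21.5 dir 25.9
top [388. 212.] c 487.5 -314.6 size 78.6 104.9 dir 114.9
44 [77, 206]
45 [80, 206]
46 [87, 198]
47 [75, 128]
48 [53, 43]
49 [49, 44]
50 [44, 119]
51 [49, 189]
52 [59, 197]
53 [62, 188]
54 [65, 179]
55 [67, 160]
56 [71, 142]
57 [79, 119]
[0.52437208 0.10458767 0.24665597] [ 0.002  0.    -0.001 -0.002  0.    -0.002]
```

The lid sits steady at about 49–50° with a firm grip, and the block on the rest is unchanged. Handing in.

```bash
python3 -c "
from plant import job
print(job.job_done())"
```

```text
the job is handed in; nothing more can be done
None
```

I handed the job in, and no verdict came back. The block rests released and centred on the brass crest, and the gripper is still holding the lid steady at about 49–50°. I never went near the jars, though I did not measure them again at the end.

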